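# Put the pipette back in its sloping stand

## Robot

A 7-joint arm with a two-finger parallel gripper is mounted at the origin on the work surface. World frame = base frame: x ahead of the robot, y to its left, z up, the work surface at z = 0. Lengths are in m, angles in rad, forces in N, time in s.
With the tool pointing down it reaches from about 0.35 to 0.9 m from the base axis. Payload 8.1 kg.
Tool frame: the origin (TCP) lies between the finger pads; the fingertips stand 22 mm ahead of it and the grasp point (between the pads) lies 3 mm ahead of it; z points along the fingers, x is the direction in which the jaws open and shut, and the axes are right-handed (so a half turn about z gives the same grasp; the last joint's range is limited). The gripper opens to 92 mm and grips with 3 to 60 N. Pads are 19 mm wide; open, the fingers measure 130 mm over their backs; the gripper's body (75 mm by 190 mm) begins 47 mm behind the grasp point.
Start: joints at [-1.243, 0.434, 0.025, 1.573, -0.012, 1.134, -0.075], TCP at [0.261, 0.568, 0.249] pointing down, gripper open.
Joint ranges: [-2.62, 2.62], [-0.44, 2.09], [-1.27, 1.32], [0.08, 2.57], [-1.32, 4.46], [0.12, 2], [-2.74, 2.74]. Speed limits (rad/s): [2.22, 2.22, 3.01, 3.01, 3.14, 3.14, 3.14].

## Interface

Orientations are given as a rotation vector (axis times angle).
In Python, from cell import arm, vision, order gives the robot as it stands.
- The arm moves only by the tool apply_moves, never from a script. Its argument "commands" is a list of rows, each a list of 6 numbers: the shift along the tool's x, y, z in cm, then the turn, a rotation vector about the tool's x, y, z in rad. A call has 1 to 5 rows; each row shifts and turns the commanded pose from where the row before left it, along the tool's axes as they then stand; what a row does not reach is not made up. A row lasts 1/10 s, in which the tool goes at most 50 mm and 8.59 degrees, less where a joint would pass 70% of its speed; a pose out of reach is approached as far as the arm can. A call with a gripper value outside its range is refused whole. "claw" is the closure, from -1 (fully open) to 1 (shut), so that 0 is half open, set as the call begins (left out, the last holds). The fingers move at their own pace and stop on an object; "newtons" is the grip in N (left out, the last holds). Time passes only in rows, so rows that do not move let the fingers close. It gives the time, the measured TCP pose, the force and the opening at its end, in the units of the state.
- arm.observe(): the state, without advancing time (a new reading comes with each control period).
- vision.get_image(name): name is "scene" or "top" or "wrist"; returns (picture, depth): 384x512x3 uint8, red, green, blue; 384x512 float32, m along the optical axis (not along the pixel's ray), 0 where there is no reading.
- vision.get_calibration(name): a dict with "K" (3x3 intrinsics, pixels), "D" ([k1, k2, p1, p2, k3] as OpenCV has them; the pictures are not rectified), "R" (3x3) and "t" (3): a world point X has camera coordinates R X + t. Camera axes: x right, y down, z forward; pixel columns grow to the right and rows downward; lengths in m; the calibration is good to about 2 mm. A picture is of the moment at which its call begins: read the wrist's pose just before it. get_calibration takes no time and is no camera call; for the wrist camera it gives the pose at the moment of the call.
- order.sign_off(): hands the job in, once; it reports no verdict.
The state is a dict: "clock": time; "joints": joint angles; "dq": joint speeds; "joint_efforts": joint torques, N m; "position": TCP position; "ee_rot": TCP orientation; "force": force on the tool from outside, world axes, zero at the start; "ft_torque": the same for the moment, N m; "width": opening from 0.0 (shut) to 1.0 (fully open).
Only numpy, scipy, OpenCV 4.12 (cv2) and the standard library are available. Lean on these libraries where they do the work, as an engineer would, in place of code of your own. Each camera call takes 0.05 s, during which the arm holds its last target.

## Task

Someone has left a pipette lying on the bench. Put it back in the one empty holder of the sloping pipette stand, the way the other two lie: thin nozzle end down the slope, finger hook on the upper side, the shaft in the lower yoke and the handle in the upper yoke, with the shoulder of the handle resting against the lower yoke. Lay it in gently instead of dropping it, let go, and leave the stored pipettes, the tip box and the bottle where they are.

Things in the scene. Friction and masses are not known exactly. Their poses are not given: they have to be found in the camera images.
- pipette: The pipette to put away, 250 mm long, about 100 g, lying flat on the bench, hook up. Origin on its long axis at the centre of the handle's shoulder (flat end face where the handle steps down to the thin shaft), 16 mm above the bench. x along the pipette to the plunger, z to the hook, y across. Handle: white bar x 0 to 120 mm, 26 wide (y), 32 deep (z -16 to 16), sides flat. All ends at x = 150.
- pipette_balance (a point): The pipette's balance point, on its axis 55 mm from the shoulder towards the plunger. The handle's flat sides are free to be gripped here and anywhere from the shoulder to the hook. On the nozzle side of the shoulder, x = 0 to -100 mm, the shaft is 16 mm thick to x = -45, then 12, then 7 mm, and hangs clear of the bench.
- pipette_hook (a point): Top of the grey finger hook, 92 mm from the shoulder towards the plunger and 38 mm above the pipette's axis. The hook is 14 mm wide and covers x = 72 to 112 mm; its bar overhangs the handle towards the nozzle.
- free_holder: The empty one of three like grey holders 80 mm apart; which one varies. Fixed. Origin, 85 mm above the bench: where the pipette's origin lies when home. z vertical, x level and up-slope (away from the robot), y across. A pipette at home has the holder's heading, pitched 30 degrees plunger end up: its x axis is (cos 30, 0, sin 30) here. s: distance up the slope; n: square to it, upward.
- lower_yoke (a point): Floor of the empty holder's lower notch, middle of its up-slope edge: s = 0, n = -8 mm. The yoke is a plate from s = -8 to 0; the notch takes the 16 mm shaft: 20 mm wide at its floor, with ears 18 mm high flaring outward 25 degrees. Friction may hold a laid-in pipette; if the shoulder is not yet against this plate's up-slope face, the hand must bring it there.
- upper_yoke (a point): Floor of the empty holder's upper notch, middle: s = 90, n = -16 mm. A plate 8 mm thick along s; the notch takes the 26 mm handle: 30 mm wide at its floor, ears 18 mm high flaring 25 degrees. Between the yokes is only a 16 mm wide spine, its top at n = -43 mm: fingers have room beside and just under the handle.
- stand: The pipette stand, fixed: grey base plate 170 by 262 mm, side frames, two cross-bars carrying the three holders. Origin on the bench under its middle; x up-slope, y across. The holders' origins lie at x = -45, y = -80, 0 and 80, z = 85 mm. With pipettes it is about 190 mm high.
- stored_pipette_a: A stored pipette of the same size, its white shaft thick nearly to the end, at rest in another holder, loose. Origin at its shoulder; its axes are level like the holder's. Handle 26 mm wide; its hook reaches 38 mm above its axis, square to the slope.
- stored_pipette_b: The other stored pipette, with a grey shaft, at rest in the third holder, loose. Origin and axes as for stored_pipette_a.
- tip_box: Closed box of pipette tips, 84 by 122 mm, 72 mm high, loose. Origin at the centre of its underside.
- reagent_bottle: White reagent bottle with grey cap, 62 mm diameter, 125 mm high, loose. Origin at the centre of its underside.

How it is judged:
By the outcome, as a careful person would: the job done as asked, in the order asked, and still so for the second after the job is handed in, with the robot touching nothing.
It also fails if it takes over 35 s, if anything falls off the work surface, if the arm or the gripper's body presses on something with over 40 N, if the wrist force passes 120 N, or if a joint passes its speed limit or range.

## Working session

There is one attempt and no reset: what is moved stays moved. The work goes in short steps, Python scripts to look and compute and a tool call to move; the robot and the scene stay as the last step left them, time stands still between calls to the robot, and variables do not carry over. Pictures are saved under pics/ and viewed, and the job is handed in when it is done.

Besides the shell and the picture viewer there is one more tool, called after ">>>" in YAML: its name, and indented under it one key for each argument. apply_moves: Moves the arm, as the interface text tells. Its arguments: {"type":"object","properties":{"commands":{"type":"array","items":{"type":"array","items":{"type":"number"}}},"claw":{"type":"number"},"newtons":{"type":"number"}},"required":["commands"]}

```bash
mkdir -p pics; ls; cat > h.py <<'E'
import numpy as np, cv2
from cell import arm, vision, order
def grab(n,tag):
    c=vision.get_calibration(n)
    im,d=vision.get_image(n)
    np.savez(f'pics/{tag}.npz',im=im,d=d,**{k:np.array(c[k]) for k in('K','D','R','t')})
    cv2.imwrite(f'pics/{tag}.png',im[:,:,::-1])
def load(tag): return np.load(f'pics/{tag}.npz')
def ray(f,px):
    p=cv2.undistortPoints(np.array(px,float).reshape(-1,1,2),f['K'],f['D'])[:,0]
    dc=np.c_[p,np.ones(len(p))]
    return -f['R'].T@f['t'], dc@f['R']
def onplane(f,px,z):
    o,d=ray(f,px); return o+d*((z-o[2])/d[:,2])[:,None]
def cloud(f):
    h,w=f['d'].shape; u,v=np.meshgrid(np.arange(w),np.arange(h))
    o,d=ray(f,np.c_[u.ravel(),v.ravel()])
    return (o+d*f['d'].ravel()[:,None]).reshape(h,w,3)
def proj(f,X):
    r,_=cv2.Rodrigues(f['R']); return cv2.projectPoints(np.array(X,float).reshape(-1,1,3),r,f['t'],f['K'],f['D'])[0][:,0]
E
python3 - <<'E'
from h import *
print(arm.observe())
for n in('scene','top','wrist'): grab(n,n+'0')
for n in('scene','top'):
    c=vision.get_calibration(n);R=np.array(c['R']);print(n,-R.T@c['t'],R[2],c['K'],c['D'])
E
```

```text
pics
{'clock': 0.0, 'joints': array([-1.24261013,  0.43522266,  0.02499316,  1.57409127, -0.01162476,
        1.13400244, -0.0751134 ]), 'dq': array([-1.99494616e-04,  3.26978695e-04, -4.99861400e-05, -4.43900459e-04,
       -5.32656604e-04,  1.19533150e-03,  4.24931987e-04]), 'joint_efforts': array([-6.58333556e-04, -6.67824841e+01,  9.84962024e-01, -3.14456928e+01,
       -6.05185842e-02,  4.27580858e-02,  1.34254760e-04]), 'position': array([0.26084448, 0.56744132, 0.24794763]), 'ee_rot': array([ 2.64418937e+00,  1.69465231e+00, -1.97001743e-03]), 'force': array([ 0.37908987, -1.05790617,  0.21991285]), 'ft_torque': array([-0.02488437,  0.01420303,  0.00577601]), 'width': 0.9986563740287135}
scene [1.41276392 0.25753877 0.70947023] [-0.73443085 -0.33226078 -0.5917889 ] [[350.37841078   0.         252.07851331]
 [  0.         350.37841078 190.2263671 ]
 [  0.           0.           1.        ]] [-0.00342087  0.          0.          0.          0.        ]
top [ 0.41967092 -0.07975546  1.08444333] [ 0.22972376  0.01116754 -0.9731918 ] [[385.67364658   0.         258.73661645]
 [  0.         385.67364658 186.17304741]
 [  0.           0.           1.        ]] [-0.07381834  0.          0.          0.          0.        ]
```

View pics/scene0.png

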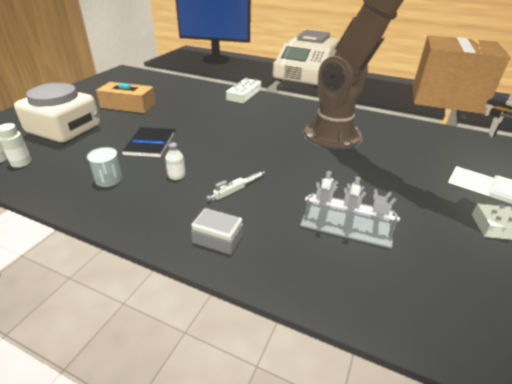

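View pics/top0.png

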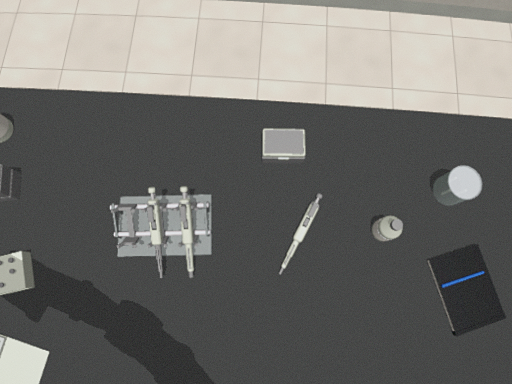

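View pics/wrist0.png

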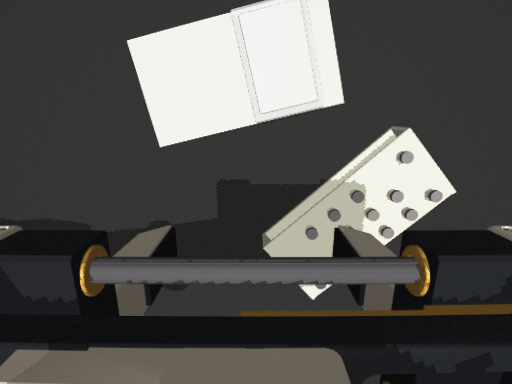

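The scene view shows the robot, the stand at about (350,215) and the loose pipette at about (235,186). In the top view the loose pipette runs from its nozzle (281,272) to its plunger (319,197). The stand is at (165,225), with stored pipettes at columns ~157 and ~188, so the left holder, near (128,225), is empty. I'll crop in next.

```bash
python3 - <<'E'
from h import *
f=load('top0'); im=f['im'][:,:,::-1]
a=cv2.resize(im[170:290,95:225],None,fx=6,fy=6,interpolation=cv2.INTER_CUBIC)[:600]
cv2.imwrite('pics/c_stand.png',cv2.resize(im[180:280,95:225],None,fx=6,fy=6,interpolation=cv2.INTER_CUBIC))
cv2.imwrite('pics/c_pip.png',cv2.resize(im[185:285,260:340],None,fx=6,fy=6,interpolation=cv2.INTER_CUBIC))
P=cloud(f)
c=P[185:285,260:340]
hs=im[185:285,260:340].max(2)
m=(hs>110)
ys,xs=np.nonzero(m)
print(len(xs))
X=P[185:285,260:340][m]; print(X.min(0),X.max(0), np.percentile(X[:,2],[5,25,50,75,95]))
# base plate, depth bench noise
print('bench z',np.median(P[300:320,240:330,2]),P[300:320,240:330,2].std())
E
```

```text
649
[ 0.41967092 -0.24529461 -0.00603833] [ 0.66468153 -0.07975546  1.08444333] [0.00164799 0.02261016 0.028758   0.03230625 0.05394227]
bench z 0.0001688674559432446 0.08061937038341589
```

View pics/c_stand.png

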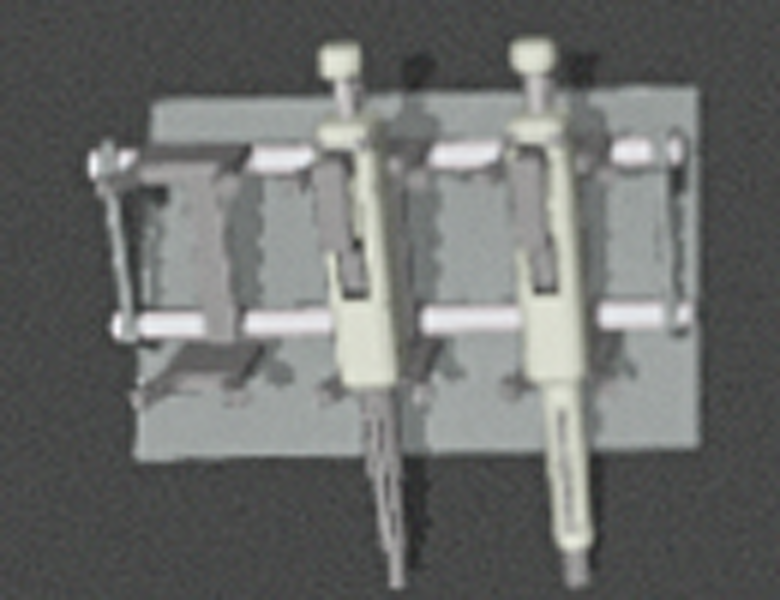

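View pics/c_pip.png

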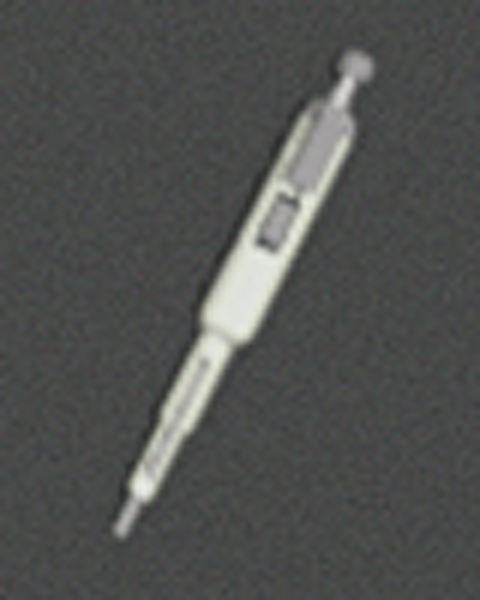

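```bash
python3 - <<'E'
from h import *
f=load('top0')
c=np.array([(152,100),(698,87),(698,447),(134,460)])/6+[95,180]
B=onplane(f,c,0.006); print(B.round(4)); print(B.mean(0), np.linalg.norm(np.diff(B,axis=0),axis=1))
d=(B[0]-B[3]+B[1]-B[2]); print('head',np.degrees(np.arctan2(d[1],d[0])))
d=(B[0]-B[1]+B[3]-B[2]); print('head y',np.degrees(np.arctan2(d[1],d[0]))-90)
for nm,p,z in [('shoulder',(228,333),.032),('noz',(122,532),.016),('plung',(356,66),.016),('handleend',(332,108),.025)]:
    print(nm,onplane(f,np.array([p])/6+[260,185],z).round(4))
s=load('scene0')
# scene pipette crop
cv2.imwrite('pics/c_s.png',cv2.resize(s['im'][160:260,190:320,::-1],None,fx=6,fy=6,interpolation=cv2.INTER_CUBIC))
cv2.imwrite('pics/c_s2.png',cv2.resize(s['im'][165:255,290:410,::-1],None,fx=6,fy=6,interpolation=cv2.INTER_CUBIC))
w=load('wrist0'); o=arm.observe()
T=cv2.Rodrigues(o['ee_rot'])[0]
print('T',T.round(3)); print('cam in tool',T.T@(-w['R'].T@w['t']-o['position']),(T.T@w['R'].T).round(3)); print(w['K'],w['D'])
E
```

```text
[[0.6166 0.3281 0.006 ]
 [0.6407 0.0663 0.006 ]
 [0.4717 0.0506 0.006 ]
 [0.4467 0.3121 0.006 ]]
[0.54394365 0.18928514 0.006     ] [0.26288509 0.16975108 0.26269995]
head 5.328790417187389
head y 5.367686141584031
shoulder [[ 0.5237 -0.1843  0.032 ]]
noz [[ 0.4324 -0.142   0.016 ]]
plung [[ 0.6548 -0.2409  0.016 ]]
handleend [[ 0.632  -0.2289  0.025 ]]
T [[ 0.418  0.909 -0.   ]
 [ 0.909 -0.418 -0.001]
 [-0.001  0.    -1.   ]]
cam in tool [ 0.00094375 -0.07163887 -0.13641193] [[ 1.     0.    -0.001]
 [ 0.     0.964  0.266]
 [ 0.001 -0.266  0.964]]
[[293.43800745   0.         254.39877517]
 [  0.         293.43800745 196.47213661]
 [  0.           0.           1.        ]] [-0.02640681  0.          0.          0.          0.        ]
```

View pics/c_s.png

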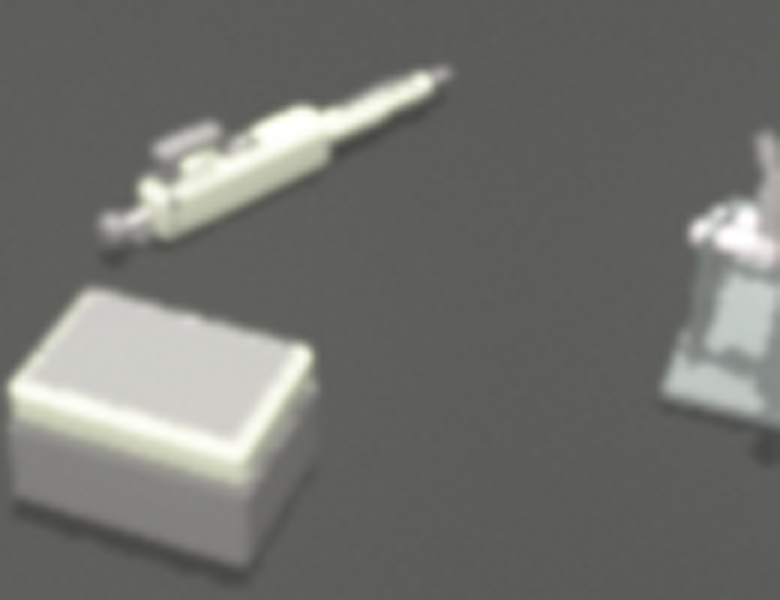

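View pics/c_s2.png

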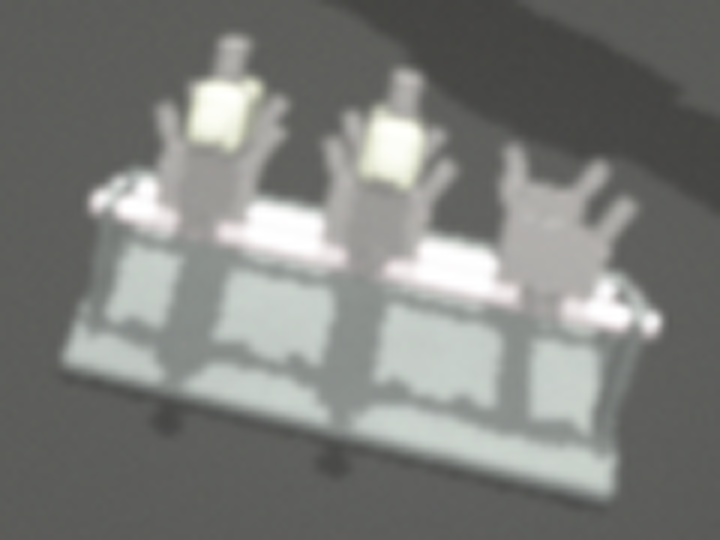

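>>> apply_moves:
  commands:
    - [-2.1,3.4,-0.6,0,0,0]
    - [-2.1,3.4,-0.6,0,0,0]
    - [-2.1,3.4,-0.6,0,0,0]
    - [-2.1,3.4,-0.6,0,0,0]
  claw: -1

```text
clock: 0.55
position: [0.3501, 0.4332, 0.2727]
ee_rot: [2.645, 1.695, -0.001]
force: [0.4, 0.5, -1.1]
width: 1.002
```

>>> apply_moves:
  commands:
    - [-2.1,3.4,-0.6,0,0,0]
    - [-2.1,3.4,-0.6,0,0,0]
    - [-2.1,3.4,-0.6,0,0,0]
    - [-2.1,3.4,-0.6,0,0,0]
    - [0,0,0,0,0,0]

```text
clock: 1.05
position: [0.4418, 0.296, 0.2976]
ee_rot: [2.65, 1.682, 0.002]
force: [-0.3, 0.2, -0.2]
width: 0.999
```

```bash
python3 - <<'E'
from h import *
o=arm.observe();print(o['clock'],o['position'],o['ee_rot'],np.abs(o['dq']).max())
grab('wrist','w1')
E
```

```text
1.05 [0.44180341 0.29597125 0.29763141] [2.65003017e+00 1.68218247e+00 2.18597742e-03] 0.07976003132602655
```

View pics/w1.png

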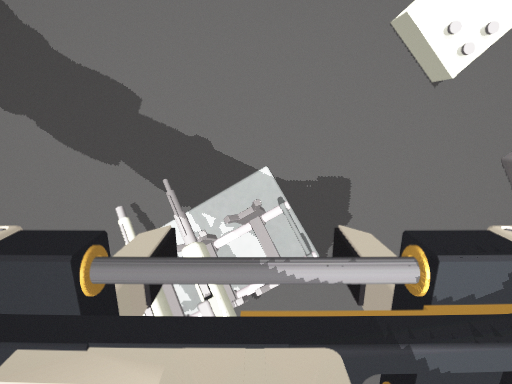

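The wrist image has its lower half covered by the gripper. The holder shows at about (260,235), partly hidden, so I'll advance along tool y.

>>> apply_moves:
  commands:
    - [-0.5,4.5,0,0,0,0]
    - [-0.5,4.5,0,0,0,0]
    - [0,0,0,0,0,0]
    - [0,0,0,0,0,0]

```text
clock: 1.5
position: [0.5156, 0.2552, 0.296]
ee_rot: [-2.645, -1.694, 0.002]
force: [0.0, 0.1, -0.1]
width: 1.004
```

```bash
python3 - <<'E'
from h import *
o=arm.observe();print(o['clock'],o['position'],o['ee_rot'],np.abs(o['dq']).max())
grab('wrist','w2')
f=load('w2')
cv2.imwrite('pics/w2c.png',cv2.resize(f['im'][60:240,140:380,::-1],None,fx=3.3,fy=3.3,interpolation=cv2.INTER_CUBIC))
E
```

```text
1.5 [0.51556419 0.25522765 0.29603337] [-2.64536831e+00 -1.69389099e+00  1.73689865e-03] 0.03394774041282699
```

View pics/w2c.png

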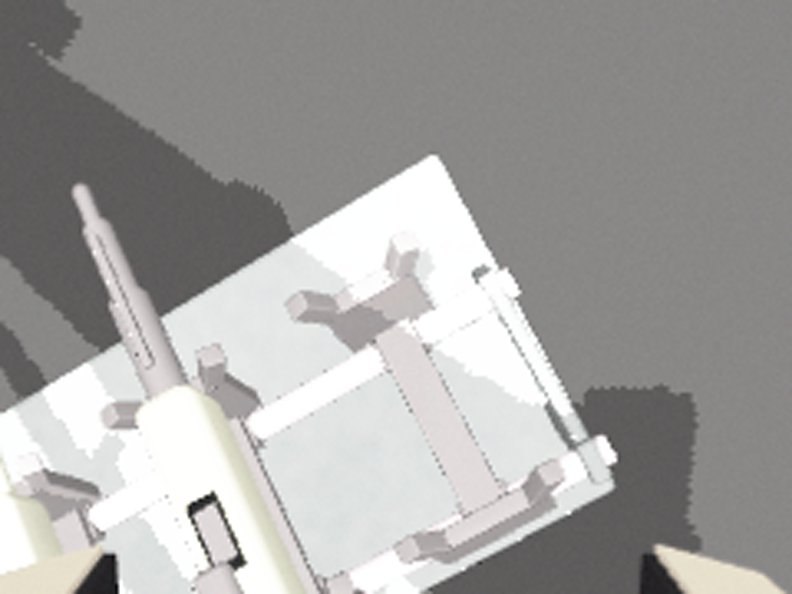

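```bash
python3 - <<'E'
from h import *
f=load('w2'); g=lambda L:np.array(L,float)/3.3+[140,60]
P=cloud(f)
for p in [(400,190),(560,480)]:
    q=g([p])[0].astype(int); print('plate z',P[q[1]-2:q[1]+3,q[0]-2:q[0]+3].reshape(-1,3).mean(0))
B=onplane(f,g([(433,155),(614,487)]),.006); print(B.round(4)); d=B[1]-B[0]; h=np.arctan2(d[1],d[0]);print(np.degrees(h),np.linalg.norm(d))
c,s=np.cos(h),np.sin(h); M=np.array([[c,-s],[s,c]])
mid=B.mean(0)[:2]; st=mid-M@[0,.131]; print('stand',st,'holder',st+M@[-.045,.08])
L=onplane(f,g([(302,305),(405,243)]),.0917); U=onplane(f,g([(412,545),(547,472)]),.1317)
print('L',L.round(4),L.mean(0),np.linalg.norm(L[1]-L[0]),'U',U.round(4),U.mean(0),np.linalg.norm(U[1]-U[0]))
h0=np.radians(5.35);c,s=np.cos(h0),np.sin(h0); M=np.array([[c,-s],[s,c]])
print('holder from L',L.mean(0)[:2]-M@[-.0085,0],'from U',U.mean(0)[:2]-M@[.077,0])
d=U.mean(0)-L.mean(0);print('head LU',np.degrees(np.arctan2(d[1],d[0])))
# depth at ears
for p in [(302,305),(405,240),(412,545),(547,472),(400,290),(500,500)]:
    q=np.round(g([p])[0]).astype(int); print(p,P[q[1],q[0]].round(4))
# predicted from top stand pose
def hw(pt,sx=.544,sy=.1893,hd=5.35):
    a=np.radians(hd);return [sx+np.cos(a)*pt[0]-np.sin(a)*pt[1],sy+np.sin(a)*pt[0]+np.cos(a)*pt[1],pt[2]]
for pt in [(-.085,.131,.006),(.085,.131,.006)]: print((proj(f,hw(pt))-[140,60])*3.3)
E
```

```text
plate z [0.45581331 0.29324676 0.01346994]
plate z [0.559171   0.30037492 0.13192012]
[[0.4495 0.3119 0.006 ]
 [0.6189 0.3284 0.006 ]]
5.554527693154896 0.1701866712018237
stand [0.54688367 0.1897651 ] holder [0.49435153 0.26503377]
L [[0.4768 0.2445 0.0917]
 [0.4725 0.2861 0.0917]] [0.47461865 0.26530962 0.0917    ] 0.04183961780218398 U [[0.5602 0.2479 0.1317]
 [0.5556 0.298  0.1317]] [0.55789747 0.27291622 0.1317    ] 0.05034597062511927
holder from L [0.48308162 0.26610216] from U [0.4812329  0.26573678]
head LU 5.218857545693281
(302, 305) [0.4765 0.2453 0.0927]
(405, 240) [0.472  0.2867 0.0915]
(412, 545) [0.5601 0.2481 0.1319]
(547, 472) [0.5558 0.2983 0.1312]
(400, 290) [0.4887 0.2771 0.07  ]
(500, 500) [0.5643 0.2804 0.116 ]
[[430.49947205 149.8411264 ]]
[[610.59454257 482.97398121]]
```

```bash
python3 - <<'E'
from h import *
f=load('w2'); g=lambda L:np.array(L,float)/3.3+[140,60]
P=cloud(f)
for p in [(400,190),(420,180),(350,220),(560,350),(330,480),(600,200),(700,300)]:
    q=g([p])[0].astype(int); print(p,'z',P[q[1]-1:q[1]+2,q[0]-1:q[0]+2].reshape(-1,3).mean(0).round(4))
h0=np.radians(5.3);c,s=np.cos(h0),np.sin(h0); M=np.array([[c,-s],[s,c]])
noz=onplane(f,g([(79,190)]),.035+.003)[0]; sh=onplane(f,g([(140,403),(206,385)]),.0989)
print('noz',noz,'-> origin',noz[:2]-M@[-.0866,0],'sh',sh,'->',sh.mean(0)[:2]-M@[-.008,0], np.linalg.norm(sh[1]-sh[0]))
for p in [(79,190),(90,230),(165,385),(150,403),(200,390),(190,420)]:
    q=np.round(g([p])[0]).astype(int); print(p,P[q[1],q[0]].round(4))
# reproject hypothesis: holder at (.4825,.2660) 
def W(s_,n,y,o=(.4825,.2660)):
    x=s_*np.cos(np.pi/6)-n*.5; z=.085+s_*.5+n*np.cos(np.pi/6); a=M@[x,y]; return [o[0]+a[0],o[1]+a[1],z]
im=f['im'][:,:,::-1].copy(); im=cv2.resize(im[60:240,140:380],None,fx=3.3,fy=3.3,interpolation=cv2.INTER_CUBIC)
for (s_,n,y) in [(0,-8e-3,0),(0,-8e-3,.01),(0,-8e-3,-.01),(0,.01,.0184),(0,.01,-.0184),(.086,-.016,.015),(.086,-.016,-.015),(.086,.002,.0234),(.086,.002,-.0234),(0,.016,-.08-.013),(0,.016,-.08+.013),(-.1,0,-.08),(.004,-.043,0),(.08,-.043,0)]:
    q=(proj(f,W(s_,n,y))[0]-[140,60]+.5)*3.3; cv2.circle(im,tuple(np.round(q).astype(int).tolist()),3,(0,0,255),-1)
cv2.imwrite('pics/w2o.png',im)
E
```

```text
(400, 190) z [0.4558 0.2932 0.0136]
(420, 180) z [0.4556 0.3024 0.0133]
(350, 220) z [0.4581 0.2693 0.0137]
(560, 350) z [5.499e-01 3.292e-01 3.000e-04]
(330, 480) z [0.5584 0.2123 0.0135]
(600, 200) z [ 0.4955  0.3698 -0.    ]
(700, 300) z [0.5542 0.3955 0.0008]
noz [0.40297083 0.17766226 0.038     ] -> origin [0.48920059 0.18566156] sh [[0.48325089 0.1783002  0.0989    ]
 [0.48728805 0.20250625 0.0989    ]] -> [0.49323527 0.19114219] 0.024540412013102537
(79, 190) [0.4039 0.1784 0.0413]
(90, 230) [0.4198 0.1777 0.0526]
(165, 385) [0.4824 0.1867 0.0903]
(150, 403) [0.4843 0.1814 0.0999]
(200, 390) [0.4903 0.195  0.0784]
(190, 420) [0.4949 0.1945 0.1072]
```

View pics/w2o.png

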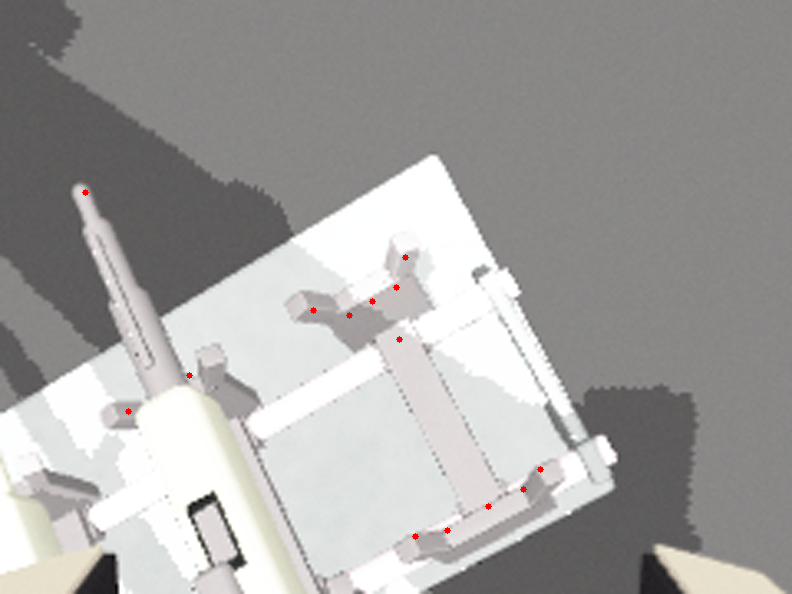

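The red model points sit on the yokes, ears and spine, which puts the free holder at about (0.4825, 0.266, 0.085) with heading 5.3°. Depth agrees with that at the ear tips. Next I'll move over the pipette.

>>> apply_moves:
  commands:
    - [-3.94,2.4,0,0,0,0]
    - [-3.94,2.4,0,0,0,0]
    - [-3.94,2.4,0,0,0,0]
    - [-3.94,2.4,0,0,0,0]
    - [-3.94,2.4,0,0,0,0]

```text
clock: 2.05
position: [0.5416, 0.0265, 0.2968]
ee_rot: [-2.641, -1.699, -0.001]
force: [1.0, -0.4, -0.2]
width: 0.997
```

>>> apply_moves:
  commands:
    - [-3.94,2.4,1.8,0,0,0]
    - [-3.94,2.4,1.8,0,0,0]
    - [-3.94,2.4,1.8,0,0,0]
    - [-3.94,2.4,1.8,0,0,0]
    - [-3.94,2.4,1.8,0,0,0]

```text
clock: 2.55
position: [0.5696, -0.2023, 0.206]
ee_rot: [-2.641, -1.699, -0.002]
force: [0.7, -0.1, 0.2]
width: 1.001
```

>>> apply_moves:
  commands:
    - [0,0,3.0,0,0,0]
    - [0,0,2.0,0,0,0]
    - [0,0,0,0,0,0]
    - [0,0,0,0,0,0]

```text
clock: 2.95
position: [0.5695, -0.2015, 0.157]
ee_rot: [-2.642, -1.698, -0.0]
force: [-0.0, 0.5, 0.3]
width: 0.999
```

```bash
python3 - <<'E'
from h import *
o=arm.observe();print(o['clock'],o['position'],o['ee_rot'],np.abs(o['dq']).max())
grab('wrist','w3')
E
```

```text
2.95 [ 0.56946588 -0.20146538  0.15702871] [-2.64226293e+00 -1.69763391e+00 -4.50940286e-04] 0.021586130509400454
```

View pics/w3.png

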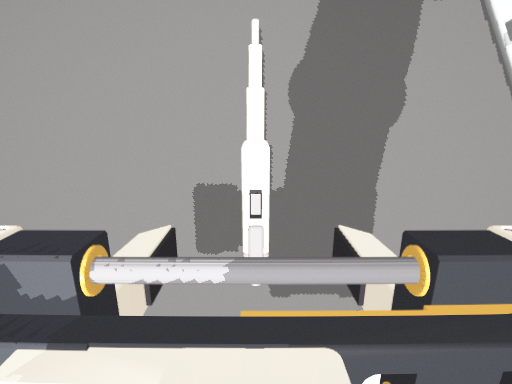

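The pipette stands nearly upright in the picture: nozzle tip at (255,22), shoulder at row ~143, handle in columns 242–269. Now a finer measurement.

```bash
python3 - <<'E'
from h import *
f=load('w3'); im=f['im'].astype(int); P=cloud(f)
hs=P[...,2]>0.006
c=[]
for r in range(24,225,10):
    xs=np.nonzero(hs[r,225:290])[0]+225
    if len(xs): c.append((r,xs.min(),xs.max(),np.median(P[r,xs,2]).round(4)))
print(c)
for r in range(134,152): 
    xs=np.nonzero(hs[r,225:290])[0]+225; print(r,len(xs),P[r,255,2].round(4),end='; ')
E
```

```text
[(24, np.int64(251), np.int64(273), np.float64(0.019)), (34, np.int64(251), np.int64(259), np.float64(0.0191)), (44, np.int64(251), np.int64(260), np.float64(0.0217)), (54, np.int64(249), np.int64(261), np.float64(0.0216)), (64, np.int64(249), np.int64(261), np.float64(0.0219)), (74, np.int64(249), np.int64(261), np.float64(0.0216)), (84, np.int64(249), np.int64(261), np.float64(0.0209)), (94, np.int64(247), np.int64(264), np.float64(0.023)), (104, np.int64(247), np.int64(264), np.float64(0.0235)), (114, np.int64(247), np.int64(263), np.float64(0.0232)), (124, np.int64(247), np.int64(263), np.float64(0.0237)), (134, np.int64(247), np.int64(263), np.float64(0.0233)), (144, np.int64(243), np.int64(268), np.float64(0.0306)), (154, np.int64(235), np.int64(269), np.float64(0.0322)), (164, np.int64(242), np.int64(269), np.float64(0.0319)), (174, np.int64(242), np.int64(269), np.float64(0.0322)), (184, np.int64(242), np.int64(269), np.float64(0.0321)), (194, np.int64(242), np.int64(269), np.float64(0.0322)), (204, np.int64(242), np.int64(269), np.float64(0.0322)), (214, np.int64(242), np.int64(268), np.float64(0.0327)), (224, np.int64(243), np.int64(268), np.float64(0.0318))]
134 17 0.0239; 135 17 0.0253; 136 17 0.0252; 137 17 0.0239; 138 17 0.0237; 139 17 0.0239; 140 20 0.0263; 141 23 0.0276; 142 24 0.0285; 143 25 0.0302; 144 26 0.0308; 145 29 0.0312; 146 27 0.0319; 147 28 0.031; 148 29 0.0331; 149 29 0.0314; 150 29 0.0326; 151 29 0.0331;
```

```bash
python3 - <<'E'
from h import *
f=load('w3'); o=arm.observe(); T=cv2.Rodrigues(o['ee_rot'])[0]
h=onplane(f,[(255.5,174),(255.5,204),(255.5,224)],.032); n=onplane(f,[(255.3,40),(255,64)],.022); sh=onplane(f,[(255.2,139.5)],.0235)
d=h[1]-n[0]; print('head',np.degrees(np.arctan2(d[1],d[0])), 'tool', np.degrees(np.arctan2(T[1,1],T[0,1])))
u=d[:2]/np.linalg.norm(d[:2]); print(sh,h); g=sh[0,:2]+.052*u; print('grip',g)
D=np.r_[g-o['position'][:2],0.027-o['position'][2]]; print('tool delta cm',(T.T@D)*100)
E
```

```text
head -24.454970075706758 tool -24.56828278129038
[[ 0.52385136 -0.17884563  0.0235    ]] [[ 0.55138514 -0.19113225  0.032     ]
 [ 0.57720378 -0.20290187  0.032     ]
 [ 0.595248   -0.21112711  0.032     ]]
grip [ 0.57118628 -0.20037248]
tool delta cm [ 0.18037167  0.03916465 13.0783256 ]
```

>>> apply_moves:
  commands:
    - [0.15,0.04,4,0,0,0]
    - [0,0,4,0,0,0]
    - [0,0,3,0,0,0]
    - [0,0,1.2,0,0,0]
    - [0,0,0,0,0,0]
  claw: -0.2
  newtons: 25

```text
clock: 3.5
position: [0.5701, -0.2014, 0.0345]
ee_rot: [-2.643, -1.696, 0.001]
force: [-0.1, 0.5, 0.5]
width: 0.624
```

>>> apply_moves:
  commands:
    - [0,0,0.5,0,0,0]
    - [0,0,0,0,0,0]

```text
clock: 3.7
position: [0.5711, -0.2022, 0.0311]
ee_rot: [2.643, 1.695, 0.003]
force: [0.2, 0.0, 0.2]
width: 0.594
```

>>> apply_moves:
  commands:
    - [0,0,0.4,0,0,0]
    - [0,0,0,0,0,0]

```text
clock: 3.9
position: [0.5703, -0.2021, 0.0261]
ee_rot: [2.645, 1.695, 0.001]
force: [-0.4, 0.2, -0.5]
width: 0.596
```

>>> apply_moves:
  commands:
    - [0,0,0,0,0,0]
    - [0,0,0,0,0,0]
    - [0,0,0,0,0,0]
    - [0,0,0,0,0,0]
    - [0,0,0,0,0,0]
  claw: 1

```text
clock: 4.4
position: [0.5701, -0.202, 0.0258]
ee_rot: [2.645, 1.695, 0.0]
force: [-0.7, 0.1, 0.4]
width: 0.283
```

```bash
python3 - <<'E'
from h import *
o=arm.observe();print(o['clock'],o['position'],o['ee_rot'],o['width'],o['force'],np.abs(o['dq']).max())
grab('wrist','w4')
E
```

```text
4.4 [ 0.57013739 -0.2020295   0.02577182] [2.64492212e+00 1.69526241e+00 1.60359311e-04] 0.2825390005030028 [-0.74185292  0.12219958  0.41866011] 0.0026927909953578136
```

View pics/w4.png

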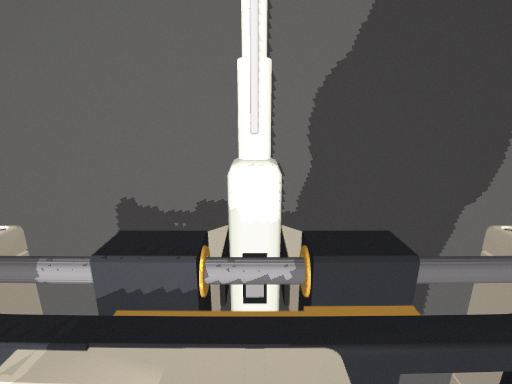

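Gripped: width 0.2825 × 92 ≈ 26 mm, with the shoulder showing at about row 157. Next is the grasp offset and the transfer.

```bash
cat >> h.py <<'E'
from scipy.spatial.transform import Rotation as Ro
HOLD=np.array([.4825,.2660,.085]); HEAD=np.radians(5.3)
def target(s,n,y=0,gy=.052,gz=.0098,H=HOLD,head=HEAD):
    c,si=np.cos(head),np.sin(head); h=np.array([c,si,0]);l=np.array([-si,c,0]);z=np.array([0,0,1.])
    u=np.cos(np.pi/6)*h+.5*z; nn=-.5*h+np.cos(np.pi/6)*z
    R=np.c_[l,u,-nn]
    return H+(s+gy)*u+(n+gz)*nn+y*l, R
def delta(o,p,R):
    T=Ro.from_rotvec(o['ee_rot']); return T.inv().apply(p-o['position'])*100,(T.inv()*Ro.from_matrix(R)).as_rotvec()
E
python3 - <<'E'
from h import *
f=load('w4');o=arm.observe();T=Ro.from_rotvec(o['ee_rot'])
for z in (.0235,.028):
    p=onplane(f,[(254.5,157.5)],z)[0]; print('shoulder in tool',T.inv().apply(p-o['position']))
P=cloud(f);print([ (r,P[r,254].round(4)) for r in range(150,172,3)])
p,R=target(.02,.06);print(p)
o2=dict(o);o2['position']=o['position']+[0,0,.32]
print(delta(o2,p,R)); 
E
```

```text
shoulder in tool [ 0.00092041 -0.0525338   0.00227757]
shoulder in tool [ 0.00092261 -0.05315401 -0.00222247]
[(150, array([ 0.5194, -0.178 ,  0.0242])), (153, array([ 0.5207, -0.1786,  0.0243])), (156, array([ 0.5218, -0.1791,  0.0256])), (159, array([ 0.5233, -0.1798,  0.0235])), (162, array([ 0.5242, -0.1802,  0.0269])), (165, array([ 0.5253, -0.1807,  0.0282])), (168, array([ 0.526 , -0.181 ,  0.0318])), (171, array([ 0.5274, -0.1816,  0.0309]))]
[0.50983646 0.26853593 0.18144857]
(array([ 40.23660858, -25.13543589,  16.43552773]), array([-0.51138677,  0.13691498, -0.51128515]))
```

>>> apply_moves:
  commands:
    - [0,0,-1,0,0,0]
    - [0,0,-3,0,0,0]
    - [0,0,-4.6,0,0,0]
    - [0,0,-4.6,0,0,0]
    - [0,0,-4.6,0,0,0]

```text
clock: 4.95
position: [0.5696, -0.2021, 0.2062]
ee_rot: [2.645, 1.695, -0.0]
force: [2.4, 0.5, -1.2]
width: 0.283
```

>>> apply_moves:
  commands:
    - [0,0,-4.8,0,0,0]
    - [0,0,-4.8,0,0,0]
    - [0,0,-4.6,0,0,0]

```text
clock: 5.25
position: [0.5693, -0.2022, 0.3488]
ee_rot: [2.645, 1.694, 0.001]
force: [1.4, 0.4, -1.4]
width: 0.284
```

>>> apply_moves:
  commands:
    - [0,0,0,-0.0852,0.0228,-0.0852]
    - [0,0,0,-0.0852,0.0228,-0.0852]
    - [0,0,0,-0.0852,0.0228,-0.0852]
    - [0,0,0,-0.0852,0.0228,-0.0852]
    - [0,0,0,-0.0852,0.0228,-0.0852]

```text
clock: 5.75
position: [0.5695, -0.2018, 0.3468]
ee_rot: [1.979, 1.99, 0.465]
force: [-0.0, 0.4, -0.6]
width: 0.283
```

>>> apply_moves:
  commands:
    - [0,0,0,-0.0852,0.0228,-0.0852]
    - [0,0,0,0,0,0]

```text
clock: 5.95
position: [0.5674, -0.2034, 0.3455]
ee_rot: [1.845, 2.022, 0.542]
force: [-0.6, -0.3, -0.8]
width: 0.278
```

```bash
python3 - <<'E'
from h import *
o=arm.observe();print(o['clock'],o['position'],o['ee_rot'],o['joints'],o['width'],np.abs(o['dq']).max())
p,R=target(.02,.09,gy=.0525);print(p); 
q=p.copy(); q[2]=o['position'][2]
print(delta(o,q,R)); print(delta(o,p,R))
E
```

```text
5.95 [ 0.5673711  -0.20342512  0.34548805] [1.84511297 2.02240753 0.5416904 ] [ 0.15561181  0.09608004  0.25808136  1.91292249 -0.41533426  0.70821943
  2.32831775] 0.27838633758506226 0.3337773581835392
[0.49533175 0.26719037 0.20767934]
(array([47.52306855, -2.48047796, -1.44609882]), array([ 3.49554163e-05,  6.94293560e-04, -6.96716547e-04]))
(array([47.52655374, -9.37133193, 10.48824362]), array([ 3.49554163e-05,  6.94293560e-04, -6.96716547e-04]))
```

>>> apply_moves:
  commands:
    - [3,-0.2,-0.1,0,0,0]
    - [4.75,-0.25,-0.15,0,0,0]
    - [4.75,-0.25,-0.15,0,0,0]
    - [4.75,-0.25,-0.15,0,0,0]
    - [4.75,-0.25,-0.15,0,0,0]

```text
clock: 6.45
position: [0.5359, 0.0175, 0.3469]
ee_rot: [1.85, 2.018, 0.542]
force: [1.3, -0.8, -1.0]
width: 0.28
```

>>> apply_moves:
  commands:
    - [4.75,-0.25,-0.15,0,0,0]
    - [4.75,-0.25,-0.15,0,0,0]
    - [4.75,-0.25,-0.15,0,0,0]
    - [4.75,-0.25,-0.15,0,0,0]
    - [4.75,-0.25,-0.15,0,0,0]

```text
clock: 6.95
position: [0.4999, 0.2528, 0.3477]
ee_rot: [1.85, 2.015, 0.545]
force: [1.6, -0.4, -0.9]
width: 0.281
```

>>> apply_moves:
  commands:
    - [1.8,0,0,0,0,0]
    - [0,0,0,0,0,0]
    - [0,0,0,0,0,0]

```text
clock: 7.25
position: [0.4984, 0.2689, 0.3465]
ee_rot: [1.847, 2.02, 0.542]
force: [0.4, -0.5, -1.1]
width: 0.28
```

```bash
python3 - <<'E'
from h import *
o=arm.observe();print(o['clock'],o['position'],o['ee_rot'],o['joints'].round(2),o['width'],np.abs(o['dq']).max())
p,R=target(.02,.09,gy=.0525);print(p,delta(o,p,R))
grab('wrist','w5')
E
```

```text
7.25 [0.49839555 0.26885397 0.3464557 ] [1.84733563 2.01983412 0.54170522] [-0.42  0.06 -0.38  1.95  0.51  0.79  0.55] 0.2796835170763392 0.03040664605786102
[0.49533175 0.26719037 0.20767934] (array([-0.14011699, -7.21998032, 11.8559098 ]), array([ 0.00034257,  0.00155248, -0.00293366]))
```

View pics/w5.png

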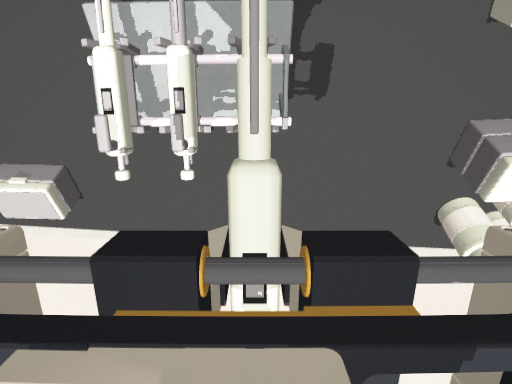

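>>> apply_moves:
  commands:
    - [-0.03,-1.8,3,0,0,0]
    - [-0.03,-1.8,3,0,0,0]
    - [-0.03,-1.8,3,0,0,0]
    - [-0.03,-1.8,2.9,0,0,0]
    - [0,0,0,0,0,0]

```text
clock: 7.8
position: [0.494, 0.2639, 0.2031]
ee_rot: [1.848, 2.022, 0.531]
force: [0.5, -1.7, -0.4]
width: 0.281
```

>>> apply_moves:
  commands:
    - [0,0,2,0,0,0]
    - [0,0,2,0,0,0]
    - [0,0,0,0,0,0]
    - [0,0,0,0,0,0]

```text
clock: 8.2
position: [0.5158, 0.2688, 0.1739]
ee_rot: [1.846, 2.021, 0.543]
force: [-0.3, -0.2, -1.0]
width: 0.285
```

```bash
python3 - <<'E'
from h import *
o=arm.observe();print(o['clock'],o['position'],o['ee_rot'],o['width'],o['force'],np.abs(o['dq']).max())
p,R=target(.01,.03,gy=.0525);print(p,delta(o,p,R))
grab('wrist','w6'); grab('scene','s6')
cv2.imwrite('pics/s6c.png',cv2.resize(load('s6')['im'][140:250,290:430,::-1],None,fx=5.4,fy=5.4,interpolation=cv2.INTER_CUBIC))
E
```

```text
8.2 [0.51577592 0.26881021 0.17389132] [1.84555838 2.02079499 0.54285277] 0.28549365261207454 [-0.26546665 -0.19614468 -0.95758325] 0.015480871686851283
[0.51658026 0.26916153 0.15071781] (array([ 0.02741083, -1.08892492,  2.04726919]), array([ 0.00115886,  0.00083096, -0.00169452]))
```

View pics/w6.png

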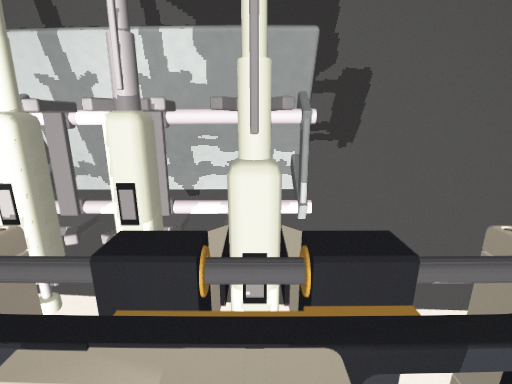

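View pics/s6c.png

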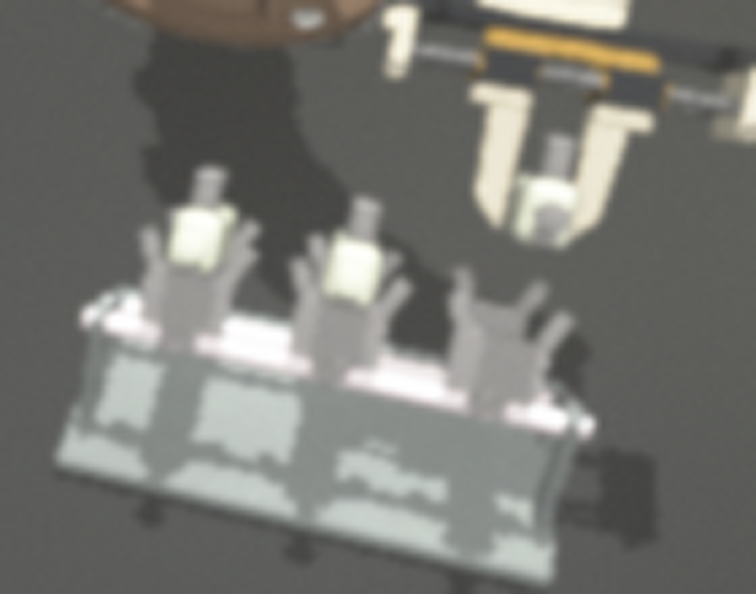

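```bash
python3 - <<'E'
from h import *
f=load('w6')
cv2.imwrite('pics/w6c.png',cv2.resize(f['im'][70:170,180:320,::-1],None,fx=5.5,fy=5.5,interpolation=cv2.INTER_CUBIC))
P=cloud(f); o=arm.observe();T=Ro.from_rotvec(o['ee_rot'])
for r in (98,102,106):
    print(r,[(c,(T.inv().apply(P[r,c]-o['position'])*1000).round(1).tolist()) for c in (214,218,222,284,288,292)])
E
```

```text
98 [(214, [-24.4, -81.4, 51.8]), (218, [-21.7, -81.2, 49.7]), (222, [-19.2, -81.2, 49.6]), (284, [18.1, -81.2, 49.6]), (288, [20.6, -81.3, 50.4]), (292, [23.1, -81.3, 51.3])]
102 [(214, [-24.4, -79.0, 51.5]), (218, [-21.8, -78.9, 49.9]), (222, [-19.4, -79.0, 50.4]), (284, [18.2, -78.9, 49.7]), (288, [20.6, -78.9, 50.2]), (292, [23.1, -79.0, 50.7])]
106 [(214, [-24.4, -76.7, 51.2]), (218, [-21.8, -76.6, 49.8]), (222, [-19.4, -76.6, 50.3]), (284, [18.2, -76.6, 49.2]), (288, [20.7, -76.6, 50.4]), (292, [23.4, -76.7, 52.6])]
```

View pics/w6c.png

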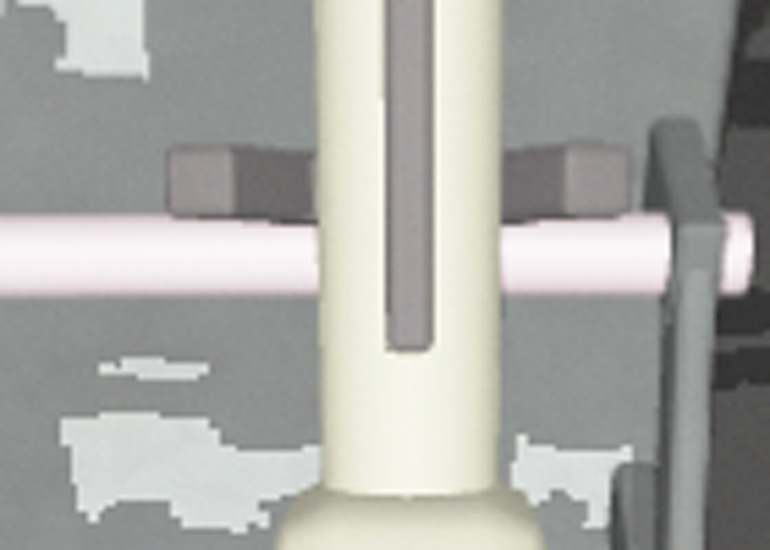

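The wrist view shows the lower yoke ears at columns 210–222 and 283–294, rows 96–109. The held shaft is centred at column 254. So the yoke is square to the tool but sits about 1.8 mm towards tool −x. The remaining offsets are s ≈ 22 mm and n ≈ 50 mm, which match the kinematics.

>>> apply_moves:
  commands:
    - [-0.18,-0.4,1,0,0,0]
    - [0,-0.5,1,0,0,0]
    - [0,-0.5,1,0,0,0]
    - [0,0,0.5,0,0,0]
    - [0,0,0,0,0,0]

```text
clock: 8.8
position: [0.5208, 0.2679, 0.1355]
ee_rot: [1.844, 2.023, 0.542]
force: [0.0, 0.4, -0.8]
width: 0.281
```

```bash
python3 - <<'E'
from h import *
o=arm.observe();print(o['clock'],o['position'],o['ee_rot'],o['width'],o['force'],np.abs(o['dq']).max())
p,R=target(.0,.0,gy=.0525);print(p,delta(o,p,R))
grab('wrist','w7'); f=load('w7')
cv2.imwrite('pics/w7c.png',cv2.resize(f['im'][70:210,160:340,::-1],None,fx=4.2,fy=4.2,interpolation=cv2.INTER_CUBIC))
E
```

```text
8.8 [0.52079937 0.267898   0.13548312] [1.8444147  2.02304102 0.54224328] 0.2806936421265855 [ 0.03202832  0.3773012  -0.80785994] 0.022796675420599696
[0.5228929  0.26974714 0.11973705] (array([ 0.16499924, -0.59237832,  1.47623573]), array([ 0.00025305,  0.00020151, -0.00013998]))
```

View pics/w7c.png

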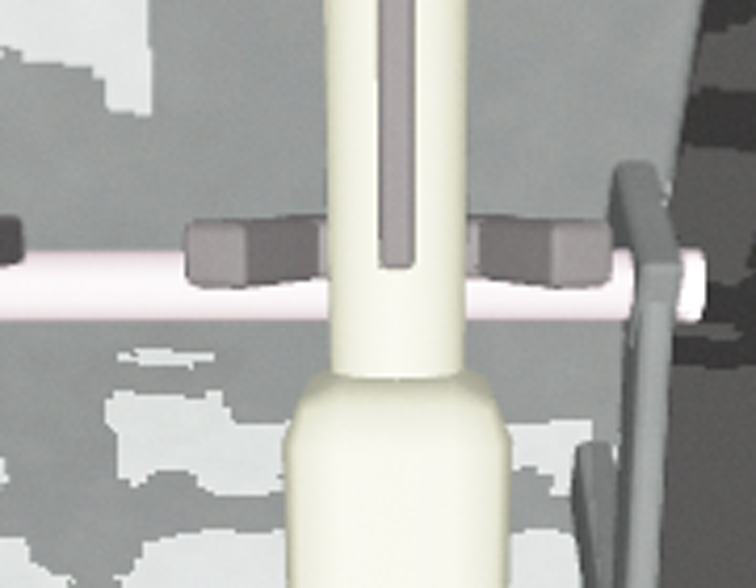

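The ears span crop columns 185–611 (centre 398), and the shaft is centred at 397.5, so lateral alignment is good. Now lowering along the tool axis.

>>> apply_moves:
  commands:
    - [0,0,0.5,0,0,0]
    - [0,0,0.4,0,0,0]
    - [0,0,0.2,0,0,0]
    - [0,0,0,0,0,0]

```text
clock: 9.25
position: [0.5261, 0.2682, 0.1252]
ee_rot: [1.845, 2.023, 0.541]
force: [-0.2, 0.6, -1.3]
width: 0.281
```

>>> apply_moves:
  commands:
    - [0,0,0.1,0,0,0]
    - [0,0,0.1,0,0,0]
    - [0,0,0,0,0,0]

```text
clock: 9.55
position: [0.527, 0.2684, 0.1237]
ee_rot: [1.845, 2.024, 0.542]
force: [0.4, 0.2, -0.3]
width: 0.28
```

```bash
python3 - <<'E'
from h import *
o=arm.observe();print(o['clock'],o['position'],o['width'],o['force'],o['ft_torque'],np.abs(o['dq']).max())
p,R=target(.0,.0,gy=.0525);print(delta(o,p,R))
grab('wrist','w8'); f=load('w8')
cv2.imwrite('pics/w8c.png',cv2.resize(f['im'][70:210,160:340,::-1],None,fx=4.2,fy=4.2,interpolation=cv2.INTER_CUBIC))
E
```

```text
9.55 [0.52699199 0.26844313 0.12368224] 0.27998417984073465 [ 0.42971345  0.23957879 -0.28379724] [-0.01486917  0.68297403  0.00569368] 0.006680523162376456
(array([ 0.16768896, -0.5402656 ,  0.1437641 ]), array([-3.27160880e-04,  1.20858925e-04, -6.52662584e-05]))
```

View pics/w8c.png

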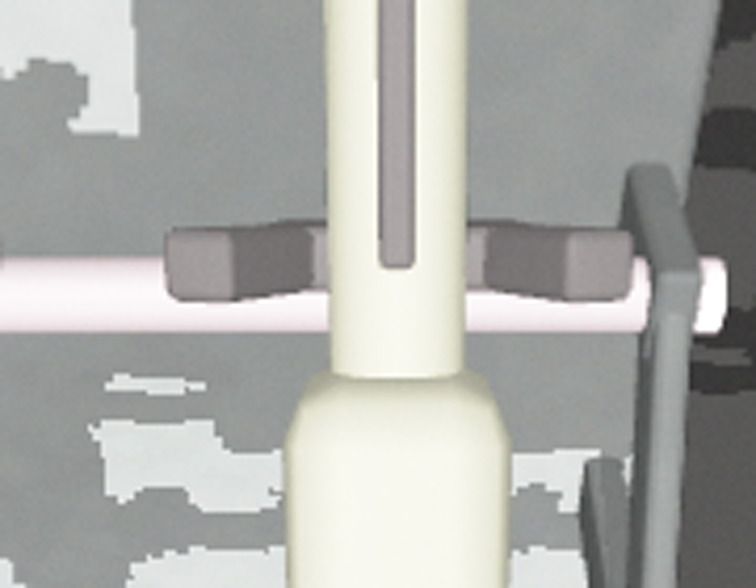

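>>> apply_moves:
  commands:
    - [0,0,0.1,0,0,0]
    - [0,0,0,0,0,0]

```text
clock: 9.8
position: [0.5273, 0.2685, 0.1232]
ee_rot: [1.844, 2.023, 0.542]
force: [-4.7, -1.8, 5.7]
width: 0.282
```

>>> apply_moves:
  commands:
    - [0,0,0.05,0,0,0]
    - [0,0,0,0,0,0]

```text
clock: 10.0
position: [0.5273, 0.2685, 0.1232]
ee_rot: [1.844, 2.023, 0.543]
force: [-10.2, -2.4, 13.7]
width: 0.278
```

>>> apply_moves:
  commands:
    - [0,0,0.05,0,0,0]
    - [0,0,0,0,0,0]

```text
clock: 10.2
position: [0.5273, 0.2686, 0.1231]
ee_rot: [1.844, 2.023, 0.543]
force: [-15.7, -4.5, 20.8]
width: 0.284
```

Contact is clear: about 24 N along n. I'll ease off to a light touch, then slide down the slope.

>>> apply_moves:
  commands:
    - [0,0,-0.12,0,0,0]
    - [0,0,0,0,0,0]

```text
clock: 10.4
position: [0.5274, 0.2686, 0.1233]
ee_rot: [1.845, 2.023, 0.543]
force: [-2.8, -0.4, 3.6]
width: 0.28
```

>>> apply_moves:
  commands:
    - [0,-0.15,0,0,0,0]
    - [0,-0.15,0,0,0,0]
    - [0,0,0,0,0,0]

```text
clock: 10.7
position: [0.5256, 0.2687, 0.1222]
ee_rot: [1.844, 2.022, 0.544]
force: [-1.1, 0.3, 5.2]
width: 0.284
```

```bash
python3 - <<'E'
from h import *
o=arm.observe();print(o['clock'],o['position'],o['width'],o['force'],o['ft_torque'],np.abs(o['dq']).max())
p,R=target(.0,.0,gy=.0525);print(delta(o,p,R)); print('f tool',R.T@o['force'])
grab('wrist','w9'); f=load('w9')
cv2.imwrite('pics/w9c.png',cv2.resize(f['im'][70:210,160:340,::-1],None,fx=4.2,fy=4.2,interpolation=cv2.INTER_CUBIC))
E
```

```text
10.7 [0.52559411 0.26868036 0.1222487 ] 0.2838827391225321 [-1.13497535  0.30679197  5.15625493] [-0.03560306  0.1002576  -0.04696126] 0.008101276747248606
(array([ 0.13098701, -0.35016359,  0.08750671]), array([ 0.00142061, -0.00034069, -0.00044621]))
f tool [ 0.41031868  1.62395416 -5.01633998]
```

View pics/w9c.png

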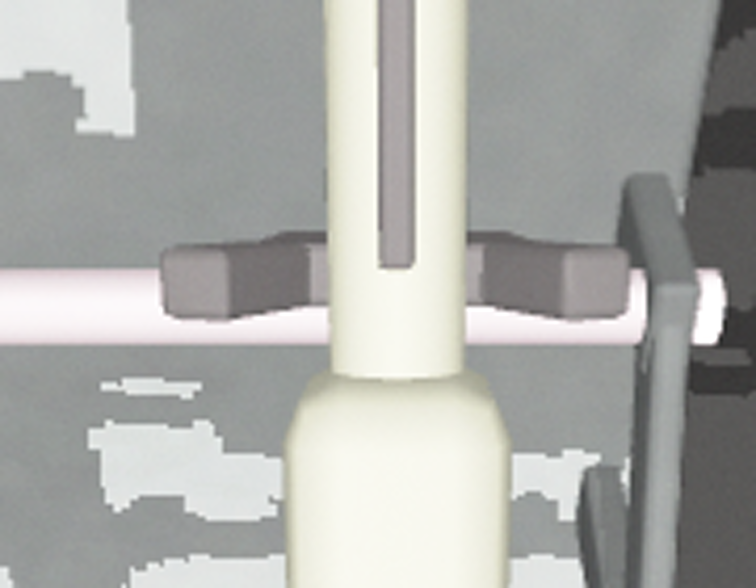

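```bash
python3 - <<'E'
from h import *
f=load('w9');o=arm.observe();T=Ro.from_rotvec(o['ee_rot']);P=cloud(f)
t=lambda r,c:(T.inv().apply(P[r,c]-o['position'])*1000).round(1).tolist()
for r in range(126,150,2): print(r,t(r,206),t(r,302))
for r in range(150,172,2): print(r,t(r,254),t(r,244))
E
```

```text
126 [-35.4, -63.6, 88.5] [36.3, -63.6, 88.7]
128 [-22.1, -65.4, 5.8] [23.2, -65.4, 5.3]
130 [-21.2, -64.7, 0.1] [22.6, -64.7, 1.1]
132 [-21.3, -63.8, 0.3] [22.7, -63.7, 1.3]
134 [-21.3, -62.9, 0.5] [22.5, -62.9, -0.1]
136 [-21.4, -62.0, 1.0] [22.8, -61.9, 1.3]
138 [-21.5, -61.0, 1.1] [22.7, -61.1, 0.7]
140 [-21.4, -60.2, 0.2] [22.7, -60.2, 0.4]
142 [-21.7, -59.1, 2.1] [22.6, -59.3, -0.3]
144 [-21.5, -58.3, 0.7] [22.6, -58.5, -0.6]
146 [-31.1, -51.7, 58.5] [32.1, -51.7, 58.7]
148 [-31.4, -50.2, 60.4] [32.2, -50.4, 58.7]
150 [0.6, -55.6, 0.3] [-4.1, -55.3, 3.4]
152 [0.6, -54.6, 1.4] [-4.1, -54.3, 3.5]
154 [0.6, -53.6, 1.3] [-4.1, -53.5, 2.8]
156 [0.6, -52.8, 0.9] [-4.2, -52.3, 4.0]
158 [0.6, -51.7, 1.8] [-4.2, -51.4, 4.1]
160 [0.6, -51.1, -0.3] [-4.0, -51.0, 0.2]
162 [0.6, -50.3, -1.8] [-4.0, -50.2, -0.6]
164 [0.6, -49.5, -2.3] [-3.9, -49.7, -3.5]
166 [0.6, -48.9, -4.2] [-3.9, -48.7, -2.9]
168 [0.6, -47.9, -4.0] [-3.9, -48.0, -4.4]
170 [0.6, -47.3, -5.5] [-3.9, -47.2, -5.1]
```

>>> apply_moves:
  commands:
    - [0,-0.15,0,0,0,0]
    - [0,-0.15,0,0,0,0]
    - [0,0,0,0,0,0]

```text
clock: 11.05
position: [0.523, 0.2686, 0.1207]
ee_rot: [1.844, 2.023, 0.544]
force: [-0.0, 0.2, 5.5]
width: 0.282
```

>>> apply_moves:
  commands:
    - [0,-0.1,0,0,0,0]
    - [0,0,0,0,0,0]

```text
clock: 11.25
position: [0.5222, 0.2685, 0.1203]
ee_rot: [1.844, 2.022, 0.544]
force: [0.1, 0.1, 5.7]
width: 0.28
```

>>> apply_moves:
  commands:
    - [0,-0.1,0,0,0,0]
    - [0,0,0,0,0,0]

```text
clock: 11.45
position: [0.5214, 0.2684, 0.1198]
ee_rot: [1.844, 2.022, 0.544]
force: [-0.8, 0.7, 6.1]
width: 0.283
```

>>> apply_moves:
  commands:
    - [0,-0.1,0,0,0,0]
    - [0,0,0,0,0,0]

```text
clock: 11.65
position: [0.5205, 0.2683, 0.1193]
ee_rot: [1.844, 2.022, 0.544]
force: [-1.1, -0.3, 5.3]
width: 0.276
```

>>> apply_moves:
  commands:
    - [0,-0.05,0,0,0,0]
    - [0,0,0,0,0,0]

```text
clock: 11.85
position: [0.5202, 0.2683, 0.1191]
ee_rot: [1.844, 2.022, 0.544]
force: [0.4, -0.1, 5.9]
width: 0.281
```

```bash
python3 - <<'E'
from h import *
o=arm.observe();print(o['clock'],o['position'],o['width'],o['force'],o['ft_torque'],np.abs(o['dq']).max())
p,R=target(.0,.0,gy=.0525);print(delta(o,p,R)); print('f tool',R.T@o['force'])
grab('wrist','w10'); f=load('w10')
cv2.imwrite('pics/w10c.png',cv2.resize(f['im'][70:210,160:340,::-1],None,fx=4.2,fy=4.2,interpolation=cv2.INTER_CUBIC))
E
```

```text
11.85 [0.52015628 0.2682997  0.11910414] 0.28130310022981847 [ 0.35347771 -0.07375627  5.91078102] [0.07371362 0.03489641 0.01502816] 0.0031832306604802846
(array([0.11895322, 0.27899977, 0.08863609]), array([ 0.00162399, -0.00053177, -0.00055124]))
f tool [-0.10609188  3.25430228 -4.94630973]
```

View pics/w10c.png

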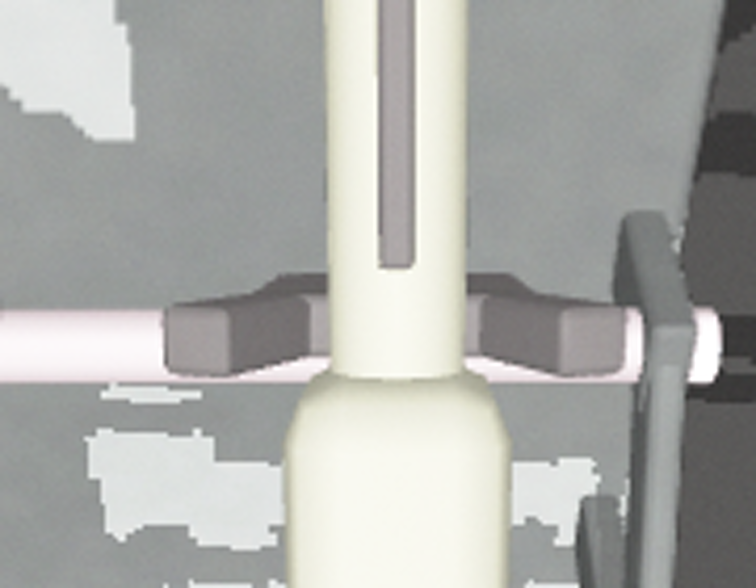

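>>> apply_moves:
  commands:
    - [0,-0.05,0,0,0,0]
    - [0,0,0,0,0,0]

```text
clock: 12.1
position: [0.5201, 0.2683, 0.1191]
ee_rot: [1.844, 2.022, 0.545]
force: [0.1, -0.1, 6.5]
width: 0.281
```

>>> apply_moves:
  commands:
    - [0,-0.05,0,0,0,0]
    - [0,0,0,0,0,0]

```text
clock: 12.3
position: [0.5201, 0.2682, 0.119]
ee_rot: [1.844, 2.021, 0.545]
force: [1.9, 0.6, 5.3]
width: 0.279
```

>>> apply_moves:
  commands:
    - [0,-0.05,0,0,0,0]
    - [0,0,0,0,0,0]

```text
clock: 12.5
position: [0.52, 0.2683, 0.1191]
ee_rot: [1.844, 2.02, 0.546]
force: [4.3, 0.9, 5.3]
width: 0.283
```

The shoulder has met the yoke: motion has stopped and the down-slope reaction has risen to about 6 N. I'll release with a limited opening, because the neighbour is 67 mm away.

>>> apply_moves:
  commands:
    - [0,0,0,0,0,0]
    - [0,0,0,0,0,0]
  claw: 0.38
  newtons: 5

```text
clock: 12.7
position: [0.5177, 0.2675, 0.1173]
ee_rot: [1.845, 2.024, 0.541]
force: [0.7, 0.8, 0.4]
width: 0.311
```

```bash
python3 - <<'E'
from h import *
o=arm.observe();print(o['clock'],o['position'],o['width'],o['force'],o['ft_torque'],np.abs(o['dq']).max())
grab('wrist','w11'); f=load('w11')
cv2.imwrite('pics/w11c.png',cv2.resize(f['im'][70:250,130:370,::-1],None,fx=3.3,fy=3.3,interpolation=cv2.INTER_CUBIC))
E
```

```text
12.7 [0.51773679 0.26754562 0.11725881] 0.31128758395344813 [0.67653129 0.84802556 0.37474487] [-0.04657089  0.61583283  0.01530957] 0.006294071133590046
```

View pics/w11c.png

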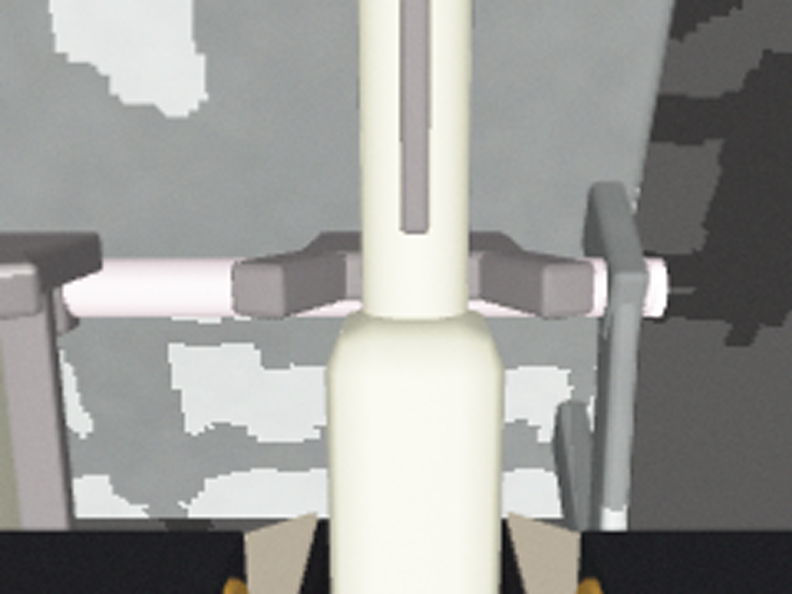

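>>> apply_moves:
  commands:
    - [0,0,0,0,0,0]
    - [0,0,0,0,0,0]
    - [0,0,0,0,0,0]
  claw: 0

```text
clock: 13.05
position: [0.5177, 0.2676, 0.1174]
ee_rot: [1.845, 2.024, 0.542]
force: [0.7, -0.1, -0.5]
width: 0.487
```

>>> apply_moves:
  commands:
    - [0,0,-0.5,0,0,0]
    - [0,0,-1.5,0,0,0]
    - [0,0,-3,0,0,0]
    - [0,0,-4,0,0,0]
    - [0,0,-4,0,0,0]

```text
clock: 13.55
position: [0.4517, 0.2614, 0.2309]
ee_rot: [1.845, 2.025, 0.54]
force: [0.6, 0.4, 0.2]
width: 0.506
```

>>> apply_moves:
  commands:
    - [0,2,-3,0,0,0]
    - [0,3,-2,0,0,0]
    - [0,3,-2,0,0,0]
    - [0,0,0,0,0,0]
    - [0,0,0,0,0,0]

```text
clock: 14.05
position: [0.4872, 0.2647, 0.3313]
ee_rot: [1.845, 2.023, 0.543]
force: [-0.1, -0.3, -1.0]
width: 0.496
```

```bash
python3 - <<'E'
from h import *
o=arm.observe();print(o['clock'],o['position'],o['width'],o['force'],np.abs(o['dq']).max())
grab('wrist','w12'); f=load('w12')
grab('top','t12'); grab('scene','s12')
cv2.imwrite('pics/w12c.png',cv2.resize(f['im'][:250,60:380,::-1],None,fx=2.4,fy=2.4,interpolation=cv2.INTER_CUBIC))
cv2.imwrite('pics/s12c.png',cv2.resize(load('s12')['im'][140:250,290:430,::-1],None,fx=5.4,fy=5.4,interpolation=cv2.INTER_CUBIC))
E
```

```text
14.05 [0.48723079 0.26470118 0.33128855] 0.4955896918315772 [-0.14619966 -0.31868538 -0.98477367] 0.04742531824491847
```

View pics/w12c.png

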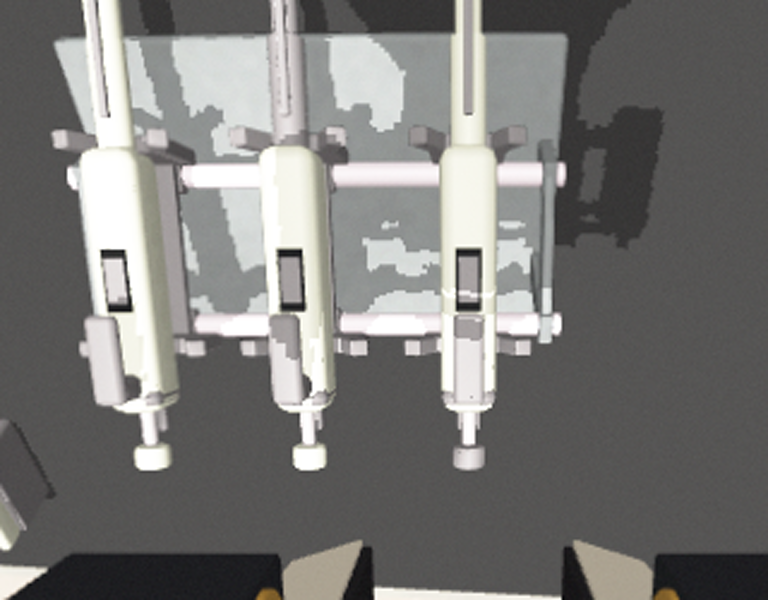

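View pics/s12c.png

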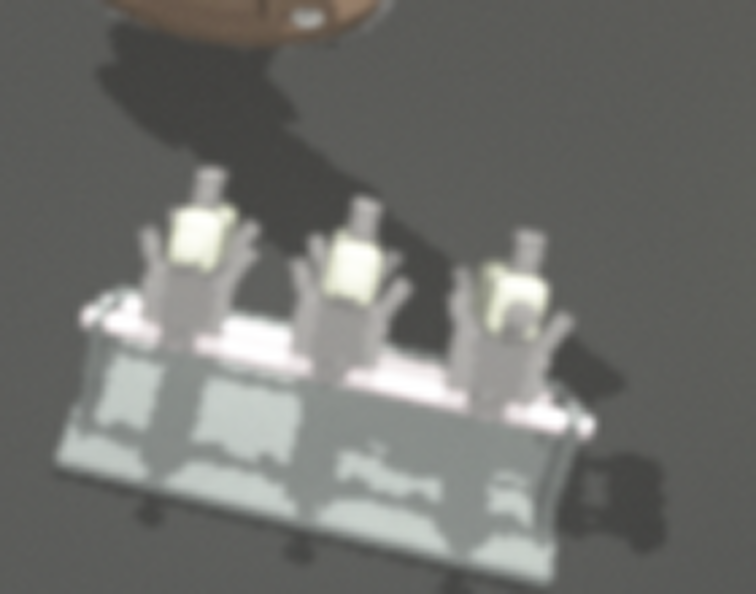

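View pics/t12.png

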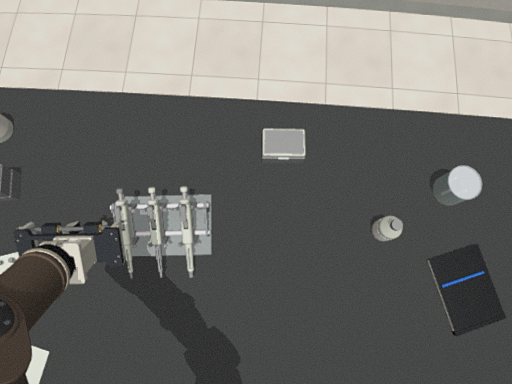

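All three handles line up in the wrist view: shoulders at row ~148, plunger ends at row ~467. The hook is up and the pipette sits between the ears. One numeric check against the neighbours follows.

```bash
python3 - <<'E'
from h import *
f=load('w12');o=arm.observe();_,R=target(0,0);P=cloud(f); g=lambda c,r:(int(round(c/2.4+60)),int(round(r/2.4)))
S=(P-HOLD)@R*1000  # cols: y across, s, -n
for nm,cols in (('a',(100,112,120)),('b',(275,285,292)),('new',(458,468,478))):
    for lo,hi,t in ((160,235,'front handle'),):
        pts=np.concatenate([S[int(lo/2.4):int(hi/2.4),g(c,0)[0]] for c in cols]); A=np.c_[pts[:,1],np.ones(len(pts))]; k=np.linalg.lstsq(A,-pts[:,2],rcond=None)[0]
        print(nm,t,'pitch err deg',np.degrees(np.arctan(k[0])).round(2),'n at s=20,90',(k[0]*20+k[1]).round(1),(k[0]*90+k[1]).round(1))
    c=g(cols[1],0)[0]
    print([(r,S[r,c,1].round(1),(-S[r,c,2]).round(1)) for r in range(58,66)])
    r=g(0,460)[1]; c2={'a':152,'b':310,'new':468}[nm]; print('plunger',S[r-4:r+6,g(c2,0)[0]].round(1)[:, :].tolist()[::3])
for nm in('scene','top'):
    a=load(nm+'0')['im'].astype(int);b=load({'scene':'s12','top':'t12'}[nm])['im'].astype(int)
    d=np.abs(a-b).max(2)
    if nm=='top': print('tipbox diff',d[120:165,255:312].mean(),'bottle',d[205:250,365:410].mean(),'bench ref',d[300:340,400:420].mean())
E
```

```text
a front handle pitch err deg 53.96 n at s=20,90 20.7 116.9
[(58, np.float64(-4.1), np.float64(10.7)), (59, np.float64(-3.6), np.float64(7.9)), (60, np.float64(-2.5), np.float64(8.9)), (61, np.float64(-1.3), np.float64(10.0)), (62, np.float64(0.4), np.float64(13.9)), (63, np.float64(1.6), np.float64(15.6)), (64, np.float64(2.8), np.float64(16.5)), (65, np.float64(3.7), np.float64(16.3))]
plunger [[-158.1, 139.0, -8.2], [-157.8, 142.3, -9.7], [-158.4, 146.1, -9.4], [-266.3, 213.5, 220.2]]
b front handle pitch err deg -0.61 n at s=20,90 17.3 16.6
[(58, np.float64(-3.7), np.float64(9.1)), (59, np.float64(-2.8), np.float64(8.4)), (60, np.float64(-1.6), np.float64(9.6)), (61, np.float64(0.1), np.float64(13.6)), (62, np.float64(1.5), np.float64(16.0)), (63, np.float64(2.4), np.float64(16.0)), (64, np.float64(3.5), np.float64(16.4)), (65, np.float64(4.6), np.float64(17.6))]
plunger [[-78.5, 138.8, -9.6], [-78.6, 142.3, -10.1], [-78.9, 146.1, -9.8], [-132.6, 213.7, 220.4]]
new front handle pitch err deg -1.02 n at s=20,90 17.3 16.0
[(58, np.float64(-3.4), np.float64(8.6)), (59, np.float64(-2.3), np.float64(9.7)), (60, np.float64(-1.2), np.float64(9.9)), (61, np.float64(0.6), np.float64(15.1)), (62, np.float64(1.7), np.float64(15.8)), (63, np.float64(2.7), np.float64(16.1)), (64, np.float64(3.7), np.float64(16.2)), (65, np.float64(4.7), np.float64(16.3))]
plunger [[-0.3, 138.7, -10.1], [-0.3, 142.4, -10.1], [-0.3, 146.4, -8.6], [0.1, 213.8, 220.4]]
tipbox diff 3.711500974658869 bottle 4.4232098765432095 bench ref 4.97125
```

```bash
python3 -c "
from h import *
print(order.sign_off())"
```

```text
the job is handed in; nothing more can be done
None
```

The pipette is back in the one empty holder, nozzle down the slope and hook up, and the job is handed in after about 14 s of the 35 s allowed. I gripped the flat sides of the handle about 52 mm from the shoulder. I lowered it in between the yoke ears, slid it down until the shoulder met the lower yoke, opened the gripper only partway and backed off.

**Lay-in:** I pressed a little past first contact with the notch floor, and the force reached about 26 N before I eased it to about 5 N. The shoulder contact showed as motion stopping while the push back up the slope rose to about 6 N.

**Last checks, all taken before hand-in:**
- **Fit:** the new pipette's shoulder, handle top and plunger end match stored pipette b's to about 0.5–1 mm along and square to the slope. Its pitch reads 0.4° different, which is within measurement noise.
- **Tip box and bottle:** the top view there is unchanged apart from image noise.
- **Stored pipettes:** they look undisturbed in the before and after pictures, though I did not measure that.

**Checks that failed or disagreed:**
- The pitch fit on stored pipette a gave 54°, which is not usable because the line ran off its handle edge. Its shoulder and plunger readings agreed with the others.
- The base plate put the holder about 11 mm further up the slope than the yokes did. I used the yokes, and the final fit agreed with them.
- The arm position suggested about 3.5 mm left to slide when the camera depth showed about 6 mm. Contact came at about 6 mm.

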